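# Clamp the canopy gauge and hold its ratchet at four clicks

### The job

Get the grass height gauge ready for a reading: first press its orange clamp lever fully down to lock the column in its socket block, and only then take the red handle of the spring-return ratchet lever and advance it exactly four clicks from rest, never as far as a fifth. Finish while still holding the handle steady at the fourth click (it springs back if let go), and leave the pots, bottle, jar and brush where they are.

Things in the scene. Friction and masses are not known exactly. Their poses are not given: they have to be found in the camera images.
- gauge: Grass height gauge, bolted down; grey L-shaped plate 10 mm thick. Origin on the table top; -x is its front, towards the robot (within 17 deg), y left, z up. In its frame (mm): blue ratchet housing at (20, -60) with a brass pawl behind it, up to 90 high; aluminium socket block 86 x 100, top 55, and steel column, 20 wide, 330 high, at (105, 85); its sighting bar, 225 high, rises 10 per click.
- clamp (a joint): Orange-tipped cam clamp lever on the socket block, rad. 0 = shut: level, pointing to the gauge's front, against its stop. Starts raised 0.75 to 1.05, leaning up over the front; swings about a level axis along the gauge's y through clamp_hinge. Stiff by friction (about 2 N at the grip along the swing); stays where it is left.
- clamp_hinge (a point): Point on the clamp's hinge axis, at (55, 85, 64) mm in the gauge frame.
- clamp_grip (a point): Centre of the clamp lever's orange grip: a level round bar 18 mm in diameter, 40 long, along the gauge's y, 100 mm from the hinge. Shut, it is at (-45, 85, 64) mm in the gauge frame. Push it down from above with the fingertips, following its arc (the grip moves forward and down), or pinch it.
- clicks (a joint): Ratchet lever's angle, rad, 0 at rest at its stop, grows as it is advanced clockwise seen from above (handle goes to the gauge's left, +y). Pawl snaps over pins at 0.1, 0.3, 0.5, 0.7 (4th click), 0.9 (5th), 1.1; seats midway, 0.8 after four clicks. A spring always returns it to 0: about 6 N at the handle, 8 N at four clicks; before each pin the force climbs some 1.5 N more, then falls about 3 N.
- handle (a point): Red upright round grip on the end of the ratchet lever, 22 mm in diameter, from 98 to 162 mm above the table. This point is its centre, 120 mm from the ratchet axis. At rest at (-85, -118, 130) mm in the gauge frame, after four clicks at (-95, -25, 130). Fixed to the lever, turns with it. The steel lever arm under it lies 85 to 93 mm above the table.
- ratchet: The spring-return ratchet lever: pin wheel, steel arm (85 to 93 mm above the table) and red handle. Origin on its upright turning axis, 77 mm above the table, at (20, -60, 77) mm in the gauge frame; its own -x axis points along the arm to the handle.
- test_pot: Black pot with green grass under the gauge's sighting bar, on the plate, 116 mm wide, 115 tall without grass. Origin under its centre. Not to be moved.
- straw_pot: Black pot with straw-coloured grass, 120 mm wide, 120 tall. Origin under its centre. Not to be moved.
- green_pot: Black pot with tall green grass, 120 mm wide, 120 tall. Origin under its centre. Not to be moved.
- empty_pot: Empty black pot, 110 mm wide, 100 tall. Origin under its centre. Not to be moved.
- feed_bottle: White plastic bottle with blue cap, 60 mm wide, 150 tall. Origin under its centre. Not to be moved.
- seed_jar: Small amber jar, 40 mm wide, 50 tall, on the right rear corner of the gauge's plate. Origin under its centre. Not to be moved.
- pot_brush: Hand brush with wooden handle, about 200 mm long, lying on the table. Not to be moved.

How it is judged:
By the outcome, as a careful person would: the job done as asked, in the order asked, and still so for the second after the job is handed in, while the arm keeps its last pose, push and grip.
It also fails if it takes over 67 s, if anything falls off the work surface, if the arm or the gripper's body presses on something with over 40 N, if the wrist force passes 120 N, or if a joint passes its speed limit or range.

### The arm

A 7-joint arm with a two-finger parallel gripper is mounted at the origin on the work surface. World frame = base frame: x ahead of the robot, y to its left, z up, the work surface at z = 0. Lengths are in m, angles in rad, forces in N, time in s.
With the tool pointing down it reaches from about 0.4 to 0.85 m from the base axis. Payload 4.5 kg.
Tool frame: the origin (TCP) lies between the finger pads; the fingertips stand 11 mm ahead of it and the grasp point (between the pads) lies 8 mm behind it (r.tip_reach is the distance from the TCP to the fingertips, in m); x points along the fingers, y is the direction in which the jaws open and shut, and the axes are right-handed (so a half turn about x gives the same grasp; the last joint's range is limited). The gripper opens to 88 mm and grips with 3 to 60 N. Pads are 18 mm wide; open, the fingers measure 123 mm over their backs; the gripper's body (75 mm by 187 mm) begins 45 mm behind the grasp point.
Start: joints at [-1.27, 0.689, -0.195, 1.565, 0.157, 0.902, -0.215], TCP at [0.165, 0.603, 0.216] pointing down, gripper open.
Joint ranges: [-3.01, 3.01], [-0.46, 2.08], [-1.47, 1.51], [0.13, 2.56], [-1, 4.14], [0.04, 2.09], [-2.66, 2.66]. Speed limits (rad/s): [2.57, 2.57, 3.14, 3.14, 3.14, 3.14, 3.14].

### API

Orientations are given as a unit quaternion [x, y, z, w].
In Python, from plant import r gives the robot as it stands.
- The arm moves only by the tool drive_tool, never from a script. Its argument "deltas" is a list of rows, each a list of 3 entries, a list of its own where there are three numbers: the turn, a rotation vector about the tool's x, y, z in degrees, then the shift along the tool's x, y, z in cm, then the finger opening in cm, from 0 to 8.81. A call has 1 to 12 rows; each row shifts and turns the commanded pose from where the row before left it, along the tool's axes as they then stand; what a row does not reach is not made up. A row lasts 1/12 s, in which the tool goes at most 41.7 mm and 7.16 degrees, less where a joint would pass 70% of its speed; a pose out of reach is approached as far as the arm can. A call is refused whole if a number of a shift passes 4.17 or a number of a turn 7.16, either way. A call with a gripper value outside its range is refused whole. The fingers move at their own pace and stop on an object; "force" is the grip in N (left out, the last holds). Time passes only in rows, so rows that do not move let the fingers close. It gives the time, the measured TCP pose, the force and the opening at its end, in the units of the state.
- r.get_state(): the state, without advancing time (a new reading comes with each control period).
- r.snapshot(name): name is "scene" or "top" or "wrist"; returns a dict with "color" (480x640x3 uint8, red, green, blue), "fov_y" (degrees; the focal length in pixels is half the picture's height over the tangent of half this angle, whatever the lens; pixels are square), "cx", "cy" (the principal point, pixels), "extrinsics" (4x4, takes a point from world to camera coordinates); the wrist camera has in their place "tool_from_camera" (4x4, takes a point from camera to tool coordinates, whose origin is the TCP and whose axes are the tool frame's). Camera axes: x right, y up, looking along -z (the intrinsics and any distortion apply to the point x, -y, -z); pixel columns grow to the right and rows downward; lengths in m; the calibration is good to about 2 mm. The wrist camera is an equidistant fisheye: a pixel r from the principal point sees the ray r / f radians off the axis. A picture is of the moment at which its call begins: read the wrist's pose just before it. There is no depth.
- r.finish_job(): hands the job in, once; it reports no verdict.
The state is a dict: "clock": time; "q": joint angles; "qd": joint speeds; "joint_torque": joint torques, N m; "tool_pos": TCP position; "eef_rot": TCP orientation; "contact_force": force on the tool from outside, world axes, zero at the start; "moment": the same for the moment, N m; "opening": opening from 0.0 (shut) to 1.0 (fully open).
Only numpy, scipy, OpenCV 4.12 (cv2) and the standard library are available. Lean on these libraries where they do the work, as an engineer would, in place of code of your own. Each camera call takes 0.05 s, during which the arm holds its last target. There are 200 camera calls.

## Working session

There is one attempt and no reset: what is moved stays moved. The work goes in short steps, Python scripts to look and compute and a tool call to move; the robot and the scene stay as the last step left them, time stands still between calls to the robot, and variables do not carry over. Pictures are saved under pics/ and viewed, about 8 in all and at most 12, crops included, and the job is handed in when it is done.

Besides the shell and the picture viewer there is one more tool, called as name(argument=value, ...), one argument or row to a line, values as JSON. drive_tool: Moves the arm, as the interface text tells. Its arguments: {"type":"object","properties":{"deltas":{"type":"array","items":{"type":"array"}},"force":{"type":"number"}},"required":["deltas"]}

```bash
mkdir -p pics; ls; python3 - <<'E'
from plant import r
import cv2,numpy as np
s=r.get_state(); print(s['clock'],s['tool_pos'],s['eef_rot'],r.tip_reach)
for n in ("scene","top"):
    d=r.snapshot(n); cv2.imwrite(f'pics/{n}0.png',d['color'][:,:,::-1])
    print(n,d['fov_y'],d['cx'],d['cy'],np.round(d['extrinsics'],4).tolist(), [k for k in d])
E
```

```text
pics
0.0 [0.1646553  0.60223273 0.21501841] [ 0.09335491  0.70085151 -0.09464811  0.70080936] 0.011
scene 42.11142146985676 316.5596220351497 243.83792290560498 [[0.5225, 0.8523, 0.0224, -0.2762], [-0.4996, 0.2848, 0.8181, 0.2179], [0.691, -0.4386, 0.5746, -1.7931], [0.0, 0.0, 0.0, 1.0]] ['color', 'fov_y', 'cx', 'cy', 'extrinsics']
top 44.119518806361725 315.5655196391355 234.2317028163537 [[-0.0236, -0.9997, -0.0096, 0.0175], [0.9965, -0.0243, 0.0805, -0.5501], [-0.0808, -0.0076, 0.9967, -1.7756], [0.0, 0.0, 0.0, 1.0]] ['color', 'fov_y', 'cx', 'cy', 'extrinsics']
```

View pics/scene0.png

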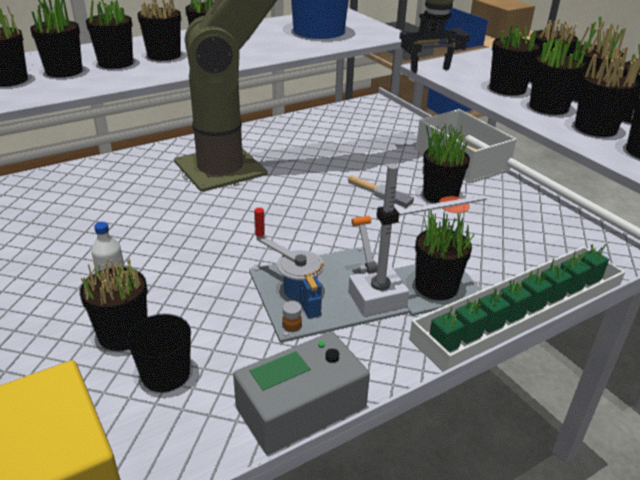

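View pics/top0.png

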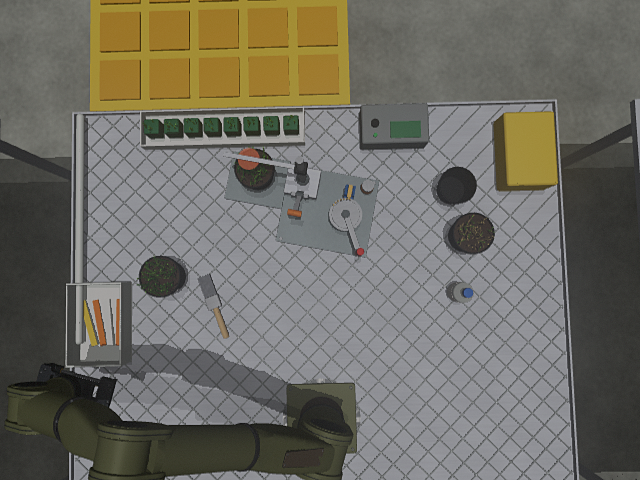

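The scene picture shows the red handle at about (260,222), the orange grip near (362,220) and the column around (388,230). In the top picture the ratchet axis is at about (345,214), the handle at (360,252) and the grip at (295,213). Next I'll enlarge both.

```bash
python3 - <<'E'
import cv2
t=cv2.imread('pics/top0.png')[140:270,215:395]; cv2.imwrite('pics/topc.png',cv2.resize(t,None,fx=4.4,fy=4.4,interpolation=cv2.INTER_CUBIC))
t=cv2.imread('pics/scene0.png')[160:340,235:475]; cv2.imwrite('pics/scenec.png',cv2.resize(t,None,fx=3.3,fy=3.3,interpolation=cv2.INTER_CUBIC))
E
```

```text
(no output)
```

View pics/topc.png

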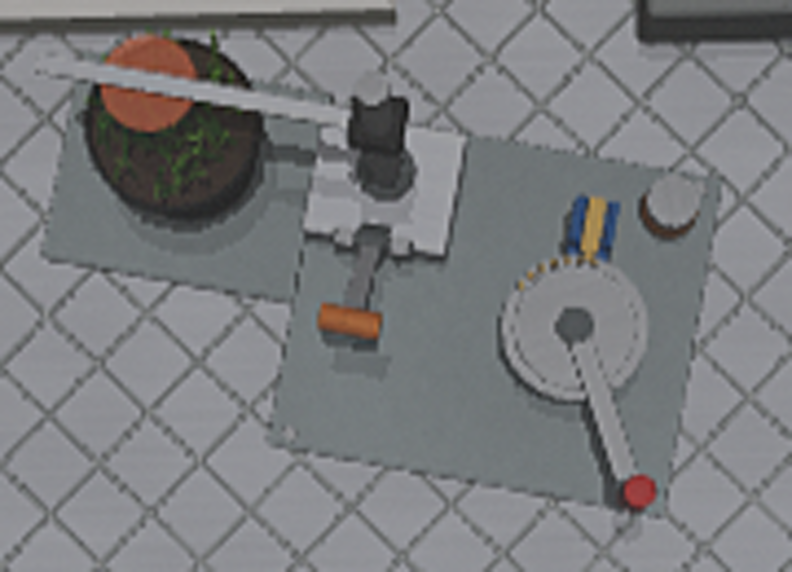

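View pics/scenec.png

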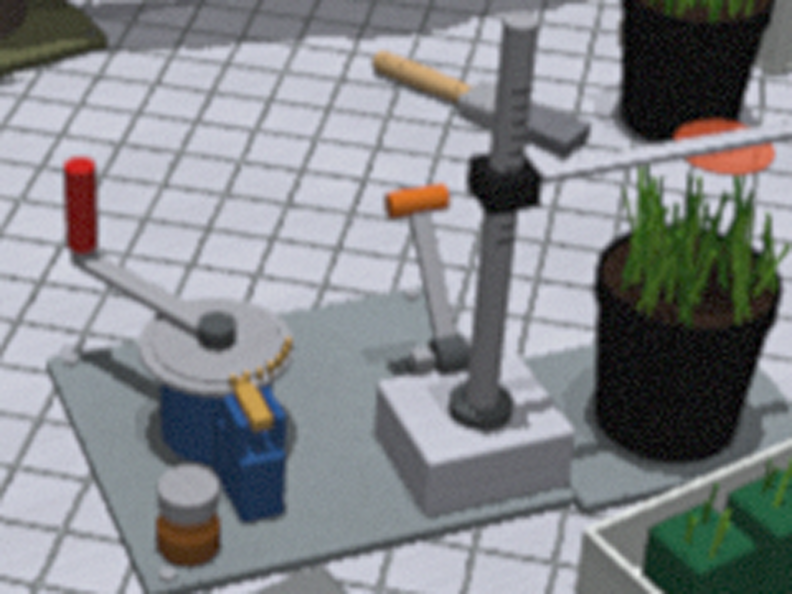

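The crops give clear points for the handle top and foot, the grip, and the column top. I'll fit the gauge's x, y and yaw plus the clamp angle to them.

```bash
cat > h.py <<'E'
import numpy as np
from scipy.optimize import least_squares
from scipy.spatial.transform import Rotation as R
S=dict(f=240/np.tan(np.radians(42.11142146985676/2)),c=(316.5596,243.8379),E=np.array([[0.5225,0.8523,0.0224,-0.2762],[-0.4996,0.2848,0.8181,0.2179],[0.691,-0.4386,0.5746,-1.7931]]))
T=dict(f=240/np.tan(np.radians(44.119518806361725/2)),c=(315.5655,234.2317),E=np.array([[-0.0236,-0.9997,-0.0096,0.0175],[0.9965,-0.0243,0.0805,-0.5501],[-0.0808,-0.0076,0.9967,-1.7756]]))
def proj(C,p):
    x,y,z=C['E']@np.append(p,1); return np.array([C['c'][0]+C['f']*x/-z, C['c'][1]-C['f']*y/-z])
def g2w(p,g):
    c,s=np.cos(g[2]),np.sin(g[2]); p=np.asarray(p)/1000
    return np.array([g[0]+c*p[0]-s*p[1], g[1]+s*p[0]+c*p[1], p[2]])
def grip(a,L=100): return (55-L*np.cos(a),85,64+L*np.sin(a))
def w2tool(v,s): return R.from_quat(s['eef_rot']).inv().apply(v)
E
python3 - <<'E'
from h import *
tc=lambda u,v:np.array([u/4.4+215-.4,v/4.4+140-.4]); sc=lambda u,v:np.array([u/3.3+235-.35,v/3.3+160-.35])
obs=[('htop T',T,tc(640,491),(-85,-118,162)),('htop S',S,sc(80,165),(-85,-118,162)),('hbot S',S,sc(82,248),(-85,-118,98)),
('ax T',T,tc(575,323),(20,-60,100)),('coltop S',S,sc(519,18),(105,85,330)),('grip T',T,tc(350,321),None),('grip S',S,sc(417,200),None),('colbase S',S,sc(482,400),(105,85,62))]
def res(p): return np.concatenate([proj(C,g2w(q if q else grip(p[3]),p))-o for _,C,o,q in obs])
f=least_squares(res,[.7,0,-.17,.9],loss='soft_l1')
print(f.x)
for (n,*_),e in zip(obs,res(f.x).reshape(-1,2)): print(n,e.round(2))
g=f.x
for n,p in dict(handle=(-85,-118,130),h4=(-95,-25,130),axis=(20,-60,77),grip=grip(g[3]),gripshut=grip(0),hinge=(55,85,64)).items(): print(n,g2w(p,g).round(4))
E
```

```text
[ 0.5943404  -0.02289631 -0.19973417  0.88820543]
htop T [0.7  0.31]
htop S [-0.17 -0.16]
hbot S [ 0.14 -0.13]
ax T [0.51 0.62]
coltop S [0.98 0.01]
grip T [0.28 0.23]
grip S [0.36 0.01]
colbase S [0.09 0.38]
handle [ 0.4876 -0.1217  0.13  ]
h4 [ 0.4963 -0.0286  0.13  ]
axis [ 0.602  -0.0857  0.077 ]
grip [0.6033 0.062  0.1416]
gripshut [0.5671 0.0693 0.064 ]
hinge [0.6651 0.0495 0.064 ]
```

```bash
cat >> h.py <<'E'
G=np.array([0.5943404,-0.02289631,-0.19973417]); A0=0.888
def plan(tcp,jaw_deg=0,flip=None):
    "total turn (deg, tool axes) to tool-down with jaws along gauge y (+jaw_deg), and shift in cm in the final tool axes"
    from plant import r
    s=r.get_state(); R0=R.from_quat(s['eef_rot']); out=[]
    for k in (1,-1):
        a=G[2]+np.radians(jaw_deg); y=k*np.array([-np.sin(a),np.cos(a),0]); x=np.array([0,0,-1.]); 
        Rt=R.from_matrix(np.c_[x,y,np.cross(x,y)]); rv=np.degrees((R0.inv()*Rt).as_rotvec()); out.append((np.linalg.norm(rv),k,rv,Rt))
    n,k,rv,Rt=min(out,key=lambda o:o[0])
    d=np.asarray(tcp)-s['tool_pos']
    print('t',round(s['clock'],2),'pos',np.round(s['tool_pos'],4),'F',np.round(s['contact_force'],1),'open',round(s['opening'],3))
    print('k',k,'turn',rv.round(2),'shift cm (final axes)',(100*Rt.inv().apply(d)).round(2),'(now axes)',(100*R0.inv().apply(d)).round(2))
E
python3 - <<'E'
from h import *
from plant import r
s=r.get_state(); print(R.from_quat(s['eef_rot']).as_matrix().round(3)); print(s['q'])
p=g2w(grip(A0),G); p[2]=0.34; plan(p)
E
```

```text
[[-0.     0.264  0.965]
 [-0.002  0.965 -0.264]
 [-1.    -0.002  0.   ]]
[-1.2702006   0.68985901 -0.19451642  1.56620102  0.15735545  0.90249178
 -0.21507916]
t 0.1 pos [0.1647 0.6023 0.2151] F [-0.2  0.8  0.1] open 0.997
k 1 turn [-3.84  0.01  0.09] shift cm (final axes) [-12.49 -44.25  53.71] (now axes) [-12.42 -40.58  56.55]
```

drive_tool(
  deltas=[
    [[-3.84,0,0.1],[-3,0,0],0],
    [[0,0,0],[-3.2,0,0],0],
    [[0,0,0],[-3.2,0,0],0],
    [[0,0,0],[-3.1,0,0],0],
    [[0,0,0],[0,-1,1.2],0],
    [[0,0,0],[0,-2,2.5],0],
    [[0,0,0],[0,-2,2.5],0],
    [[0,0,0],[0,-2,2.5],0],
    [[0,0,0],[0,-2,2.5],0],
    [[0,0,0],[0,-2,2.5],0],
    [[0,0,0],[0,-2,2.5],0],
    [[0,0,0],[0,-2,2.5],0],
  ],
  force=20,
)

```text
clock: 1.1
tool_pos: [0.3188, 0.417, 0.3403]
eef_rot: [0.071, 0.704, -0.07, 0.704]
contact_force: [0.3, -0.8, 1.0]
opening: 0.119
```

```bash
python3 - <<'E'
from h import *
p=g2w(grip(A0),G); p[2]=0.34; plan(p)
E
```

```text
t 1.1 pos [0.3188 0.417  0.3403] F [ 0.3 -0.8  1. ] open 0.119
k 1 turn [ 0.01 -0.01 -0.05] shift cm (final axes) [ 3.000e-02 -2.915e+01  3.492e+01] (now axes) [-1.000e-02 -2.915e+01  3.492e+01]
```

drive_tool(
  deltas=[
    [[0,0,0],[0,-2.5,3],0],
    [[0,0,0],[0,-2.5,3],0],
    [[0,0,0],[0,-2.5,3],0],
    [[0,0,0],[0,-2.5,3],0],
    [[0,0,0],[0,-2.5,3],0],
    [[0,0,0],[0,-2.5,3],0],
    [[0,0,0],[0,-2.5,3],0],
    [[0,0,0],[0,-2.5,3],0],
    [[0,0,0],[0,-2.5,3],0],
    [[0,0,0],[0,-2.5,3],0],
    [[0,0,0],[0,-2.5,3],0],
    [[0,0,0],[0,-1.7,1.9],0],
  ],
)

```text
clock: 2.1
tool_pos: [0.6041, 0.0585, 0.3394]
eef_rot: [0.072, 0.703, -0.072, 0.704]
contact_force: [-0.3, -0.3, -0.1]
opening: 0.005
```

```bash
python3 - <<'E'
from h import *
from plant import r
import cv2
p=g2w(grip(A0),G); p[2]+=0.009+.011; plan(p)
s=r.get_state(); print(R.from_quat(s['eef_rot']).as_matrix().round(3))
d=r.snapshot('wrist'); cv2.imwrite('pics/w1.png',d['color'][:,:,::-1]); print(d['fov_y'],d['cx'],d['cy'],d['tool_from_camera'].round(4).tolist())
Rm=R.from_quat(s['eef_rot']).as_matrix(); M=np.linalg.inv(d['tool_from_camera']); f=240/np.tan(np.radians(d['fov_y']/2))
for n,q in dict(grip=grip(A0),handle=(-85,-118,162),axis=(20,-60,98),col=(105,85,330)).items():
    c=(M@np.append(Rm.T@(g2w(q,G)-s['tool_pos']),1))[:3]; v=np.array([c[0],-c[1],-c[2]]); th=np.arctan2(np.hypot(v[0],v[1]),v[2]); u=v[:2]/np.hypot(*v[:2])*th*f
    print(n,u+[d['cx'],d['cy']])
E
```

```text
t 2.1 pos [0.6041 0.0585 0.3394] F [-0.3 -0.3 -0.1] open 0.005
k 1 turn [-0.25  0.03  0.03] shift cm (final axes) [17.78  0.33 -0.15] (now axes) [17.78  0.34 -0.16]
[[ 0.     0.203  0.979]
 [-0.001  0.979 -0.203]
 [-1.    -0.001  0.   ]]
65.70646984690485 330.37630652586085 235.61146765925463 [[-0.0011, 0.2595, -0.9657, -0.1678], [1.0, -0.0001, -0.0011, 0.0002], [-0.0004, -0.9657, -0.2595, -0.0662], [0.0, 0.0, 0.0, 1.0]]
grip [333.19842413 203.00001456]
handle [132.20030908 136.08410619]
axis [209.00253076 221.80365858]
col [335.59146881 430.43615387]
```

View pics/w1.png

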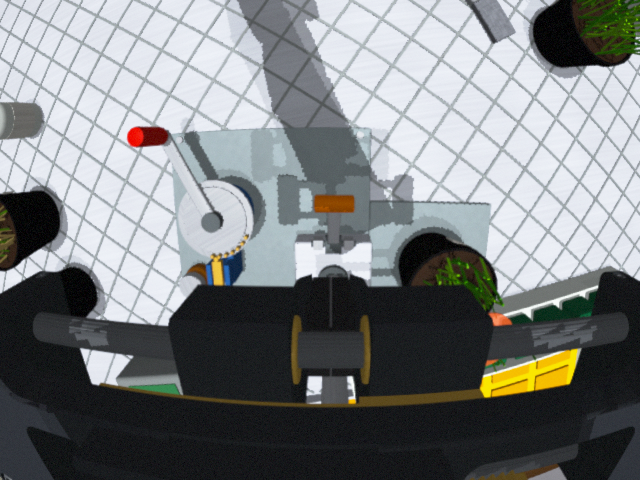

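The wrist view shows the grip at (334,203) and the handle top at (134,136). The fit predicted (333,203) and (132,136), so the gauge pose holds. Descending now.

drive_tool(
  deltas=[
    [[0,0,0],[2,0.2,-0.1],0],
    [[0,0,0],[3,0.1,0],0],
    [[0,0,0],[3,0,0],0],
    [[0,0,0],[3,0,0],0],
    [[0,0,0],[3,0,0],0],
    [[0,0,0],[2,0,0],0],
    [[0,0,0],[0.8,0,0],0],
    [[0,0,0],[0,0,0],0],
    [[0,0,0],[0,0,0],0],
  ],
)

```text
clock: 2.9
tool_pos: [0.6023, 0.0669, 0.1725]
eef_rot: [0.071, 0.703, -0.07, 0.704]
contact_force: [0.1, 0.3, 0.4]
opening: 0.004
```

```bash
python3 - <<'E'
from h import *
p=g2w(grip(A0),G); p[2]+=.02; plan(p)
for a in np.linspace(A0,0,9):
    p=100*(g2w(grip(a),G)-g2w(grip(A0),G)); c,s=np.cos(G[2]),np.sin(G[2]); print(round(a,2),'x(down)',round(-p[2],2),'z(tool)',round(c*p[0]+s*p[1],2))
E
```

```text
t 2.9 pos [0.6023 0.0669 0.1725] F [0.1 0.3 0.4] open 0.004
k 1 turn [ 0.01  0.02 -0.12] shift cm (final axes) [ 1.09 -0.46  0.19] (now axes) [ 1.09 -0.46  0.19]
0.89 x(down) -0.0 z(tool) 0.0
0.78 x(down) 0.75 z(tool) -0.82
0.67 x(down) 1.58 z(tool) -1.55
0.55 x(down) 2.49 z(tool) -2.19
0.44 x(down) 3.46 z(tool) -2.72
0.33 x(down) 4.49 z(tool) -3.14
0.22 x(down) 5.56 z(tool) -3.44
0.11 x(down) 6.65 z(tool) -3.63
0.0 x(down) 7.76 z(tool) -3.69
```

drive_tool(
  deltas=[
    [[0,0,0],[0.3,-0.4,0.15],0],
    [[0,0,0],[0.4,0,0],0],
    [[0,0,0],[0.4,0,0],0],
    [[0,0,0],[0.4,0,-0.4],0],
    [[0,0,0],[0.4,0,-0.4],0],
    [[0,0,0],[0.4,0,-0.4],0],
    [[0,0,0],[0.4,0,-0.35],0],
    [[0,0,0],[0.45,0,-0.35],0],
    [[0,0,0],[0.45,0,-0.3],0],
    [[0,0,0],[0.5,0,-0.27],0],
    [[0,0,0],[0.5,0,-0.25],0],
    [[0,0,0],[0,0,0],0],
  ],
)

```text
clock: 3.9
tool_pos: [0.5748, 0.0679, 0.1249]
eef_rot: [0.071, 0.704, -0.07, 0.703]
contact_force: [0.0, 0.3, -0.8]
opening: 0.003
```

```bash
python3 - <<'E'
from h import *
for a in (.44,0): p=g2w(grip(a),G); p[2]+=.02; plan(p)
E
```

```text
t 3.9 pos [0.5748 0.0679 0.1249] F [ 0.   0.3 -0.8] open 0.003
k 1 turn [ 0.02 -0.13 -0.06] shift cm (final axes) [-0.17 -0.01  0.17] (now axes) [-0.17 -0.01  0.17]
t 3.9 pos [0.5748 0.0679 0.1249] F [ 0.   0.3 -0.8] open 0.003
k 1 turn [ 0.02 -0.13 -0.06] shift cm (final axes) [ 4.09 -0.01 -0.78] (now axes) [ 4.09 -0.02 -0.77]
```

```bash
python3 - <<'E'
from plant import r
import cv2
d=r.snapshot('scene')['color'][140:330,240:470,::-1]; cv2.imwrite('pics/s2.png',cv2.resize(d,None,fx=3,fy=3,interpolation=cv2.INTER_CUBIC))
E
```

```text
(no output)
```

View pics/s2.png

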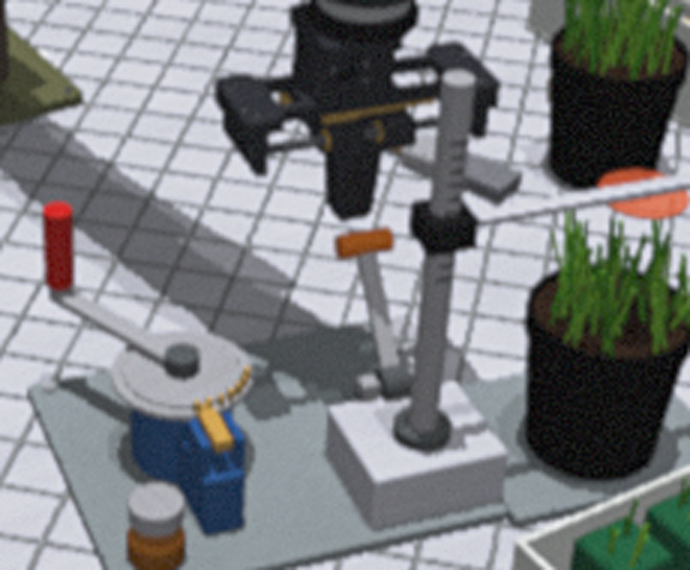

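The picture shows the lever has not moved: the grip is still at image (361,221). The closed fingers came down just in front of it, touching nothing. I'll go up and back, then press down on it by feel.

drive_tool(
  deltas=[
    [[0,0,0],[-2.5,0,0],0],
    [[0,0,0],[-2.5,0,0],0],
    [[0,0,0],[-0.4,-0.3,1],0],
    [[0,0,0],[0,0,1.2],0],
    [[0,0,0],[0,0,1],0],
    [[0,0,0],[0,0,0],0],
    [[0,0,0],[0,0,0],0],
    [[0,0,0],[0,0,0],0],
  ],
)

```text
clock: 4.62
tool_pos: [0.6061, 0.0587, 0.1799]
eef_rot: [0.071, 0.704, -0.07, 0.703]
contact_force: [0.7, 0.5, -0.3]
opening: 0.008
```

```bash
python3 - <<'E'
from h import *
p=g2w(grip(A0),G); p[2]+=.02; plan(p)
E
```

```text
t 4.62 pos [0.6061 0.0587 0.1799] F [ 0.7  0.5 -0.3] open 0.008
k 1 turn [ 0.01 -0.06 -0.1 ] shift cm (final axes) [ 1.83  0.27 -0.34] (now axes) [ 1.83  0.27 -0.34]
```

drive_tool(
  deltas=[
    [[0,0,0],[0.6,0.2,-0.1],0],
    [[0,0,0],[0.6,0,0],0],
    [[0,0,0],[0.4,0,0],0],
    [[0,0,0],[0.3,0,0],0],
    [[0,0,0],[0.3,0,0],0],
    [[0,0,0],[0,0,0],0],
  ],
)

```text
clock: 5.12
tool_pos: [0.6057, 0.0606, 0.1572]
eef_rot: [0.071, 0.704, -0.07, 0.703]
contact_force: [-0.6, 0.6, 0.6]
opening: 0.004
```

```bash
python3 - <<'E'
from h import *
p=g2w(grip(A0),G); p[2]+=.02; plan(p)
E
```

```text
t 5.12 pos [0.6057 0.0606 0.1572] F [-0.6  0.6  0.6] open 0.004
k 1 turn [ 0.   -0.07 -0.07] shift cm (final axes) [-0.44  0.09 -0.27] (now axes) [-0.44  0.09 -0.27]
```

```bash
cat >> h.py <<'E'
def orange(img,box=(330,190,395,290)):
    "centroid (u,v), count of the grip's orange pixels within box of the scene picture"
    import cv2
    u0,v0,u1,v1=box; h=cv2.cvtColor(np.ascontiguousarray(img[v0:v1,u0:u1]),cv2.COLOR_RGB2HSV)
    v,u=np.nonzero((h[...,0]>5)&(h[...,0]<17)&(h[...,1]>170)&(h[...,2]>90)); return u.mean()+u0,v.mean()+v0,len(u)
E
python3 - <<'E'
from h import *
from plant import r
import cv2
print(orange(cv2.imread('pics/scene0.png')[:,:,::-1]))
d=r.snapshot('scene')['color']; print(orange(d)); cv2.imwrite('pics/s3.png',cv2.resize(d[140:330,240:470,::-1],None,fx=3,fy=3,interpolation=cv2.INTER_CUBIC))
for a in (.95,A0,.8,.7,.4,.2,0): print(a,proj(S,g2w(grip(a),G)).round(1))
E
```

```text
(np.float64(360.8787878787879), np.float64(220.26262626262627), 99)
(np.float64(360.76344086021504), np.float64(220.67741935483872), 93)
0.95 [362.4 220. ]
0.888 [361.4 220.3]
0.8 [360. 221.]
0.7 [358.5 222.2]
0.4 [355.  228.2]
0.2 [353.4 234. ]
0 [352.6 240.9]
```

View pics/s3.png

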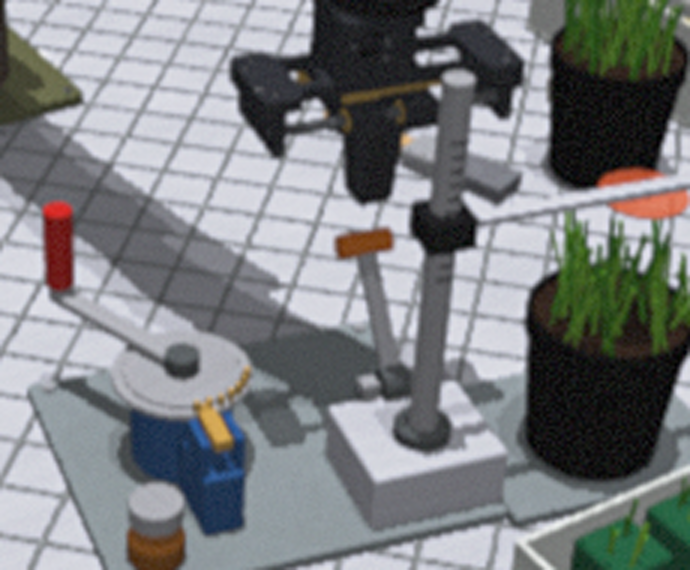

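```bash
python3 - <<'E'
from h import *
from plant import r
s=r.get_state(); print(s['tool_pos'],s['opening'])
for t in ([.5748,.0679,.1249],s['tool_pos']):
    for d in (.011,0,-.008,-.02): print(d,proj(S,np.array(t)-[0,0,d]).round(1), proj(T,np.array(t)-[0,0,d]).round(1))
d=r.snapshot('top')['color']
import cv2; cv2.imwrite('pics/t4.png',cv2.resize(d[140:300,215:395,::-1],None,fx=4.4,fy=3.7,interpolation=cv2.INTER_CUBIC))
print(proj(S,g2w((-85,-118,162),G)),proj(S,g2w((-85,-118,98),G)))
E
```

```text
[0.60598188 0.06058925 0.15764015] 0.004586185498932961
0.011 [355.3 224. ] [293.  223.8]
0 [355.6 219.8] [292.8 223.4]
-0.008 [355.8 216.7] [292.7 223.1]
-0.02 [356.1 212. ] [292.5 222.7]
0.011 [361.7 219. ] [294.8 211.6]
0 [362.  214.6] [294.7 211.2]
-0.008 [362.3 211.4] [294.5 210.8]
-0.02 [362.7 206.5] [294.3 210.3]
[258.72469587 209.48915067] [259.64051381 234.66888078]
```

The scene and wrist pictures agree that the closed fingertips end about 3 cm above where I placed them, so nothing has been touched yet. I'll lower further by feel.

drive_tool(
  deltas=[
    [[0,0,0],[0.5,0,0],0],
    [[0,0,0],[0.5,0,0],0],
    [[0,0,0],[0.5,0,0],0],
    [[0,0,0],[0.3,0,0],0],
    [[0,0,0],[0.3,0,0],0],
    [[0,0,0],[0.2,0,0],0],
    [[0,0,0],[0.2,0,0],0],
  ],
)

```text
clock: 5.8
tool_pos: [0.6063, 0.0608, 0.1328]
eef_rot: [0.071, 0.704, -0.07, 0.704]
contact_force: [-0.8, -0.5, 0.0]
opening: 0.003
```

```bash
python3 - <<'E'
from h import *
from plant import r
p=g2w(grip(A0),G); p[2]+=.02; plan(p)
print(orange(r.snapshot('scene')['color']))
E
```

```text
t 5.8 pos [0.6063 0.0608 0.1328] F [-0.8 -0.5  0. ] open 0.003
k 1 turn [ 0.  -0.  -0.1] shift cm (final axes) [-2.88  0.06 -0.32] (now axes) [-2.88  0.07 -0.32]
(np.float64(360.989010989011), np.float64(220.64835164835165), 91)
```

drive_tool(
  deltas=[
    [[0,0,0],[0.2,0,0],0],
    [[0,0,0],[0.2,0,0],0],
    [[0,0,0],[0.2,0,0],0],
    [[0,0,0],[0.2,0,0],0],
  ],
)

```text
clock: 6.18
tool_pos: [0.6049, 0.0611, 0.1253]
eef_rot: [0.071, 0.704, -0.07, 0.703]
contact_force: [-7.6, 1.3, 12.3]
opening: 0.004
```

```bash
python3 - <<'E'
from h import *
from plant import r
import cv2
p=g2w(grip(A0),G); p[2]+=.02; plan(p)
d=r.snapshot('scene')['color']; print(orange(d)); cv2.imwrite('pics/s5.png',cv2.resize(d[140:330,240:470,::-1],None,fx=3,fy=3,interpolation=cv2.INTER_CUBIC))
E
```

```text
t 6.18 pos [0.6049 0.0611 0.1253] F [-7.6  1.3 12.3] open 0.004
k 1 turn [-0.   -0.15 -0.08] shift cm (final axes) [-3.62  0.06 -0.18] (now axes) [-3.62  0.07 -0.19]
(np.float64(359.8360655737705), np.float64(221.50819672131146), 61)
```

View pics/s5.png

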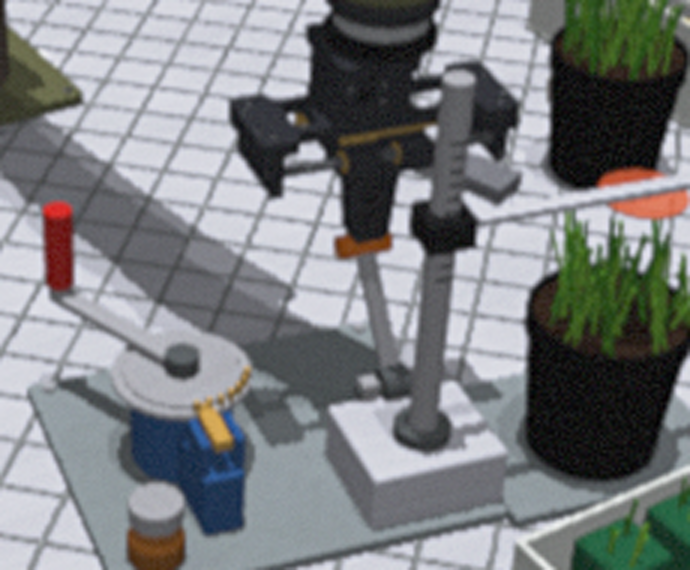

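Contact is made. The force on the tool is (-7.6, 1.3, 12.3) N, about 2.4 N along the swing and the rest radial. The closed tips really sit about 20 mm behind the TCP. Now I'll follow the arc forward and down.

drive_tool(
  deltas=[
    [[0,0,0],[0.1,0,-0.4],0],
    [[0,0,0],[0.3,0,-0.4],0],
    [[0,0,0],[0.4,0,-0.38],0],
    [[0,0,0],[0.4,0,-0.35],0],
    [[0,0,0],[0.45,0,-0.33],0],
    [[0,0,0],[0.45,0,-0.3],0],
  ],
)

```text
clock: 6.73
tool_pos: [0.5832, 0.0657, 0.1034]
eef_rot: [0.071, 0.705, -0.07, 0.703]
contact_force: [-3.1, 0.9, 5.3]
opening: 0.0
```

```bash
python3 - <<'E'
from h import *
from plant import r
for a in (.6,.5,.4,0): p=g2w(grip(a),G); p[2]-=.014; print(a);plan(p)
d=r.snapshot('scene')['color']; print(orange(d))
for a in (.6,.5,.4): print(a,proj(S,g2w(grip(a),G)).round(1))
E
```

```text
0.6
t 6.73 pos [0.5832 0.0657 0.1034] F [-3.1  0.9  5.3] open 0.0
k 1 turn [ 0.03 -0.17 -0.08] shift cm (final axes) [-0.31  0.04  0.09] (now axes) [-0.31  0.04  0.09]
0.5
t 6.73 pos [0.5832 0.0657 0.1034] F [-3.1  0.9  5.3] open 0.0
k 1 turn [ 0.03 -0.17 -0.08] shift cm (final axes) [ 0.55  0.04 -0.43] (now axes) [ 0.55  0.04 -0.43]
0.4
t 6.73 pos [0.5832 0.0657 0.1034] F [-3.1  0.9  5.3] open 0.0
k 1 turn [ 0.03 -0.17 -0.08] shift cm (final axes) [ 1.45  0.04 -0.86] (now axes) [ 1.45  0.04 -0.86]
0
t 6.73 pos [0.5832 0.0657 0.1034] F [-3.1  0.9  5.3] open 0.0
k 1 turn [ 0.03 -0.17 -0.08] shift cm (final axes) [ 5.34  0.04 -1.65] (now axes) [ 5.34  0.04 -1.64]
(np.float64(356.32307692307694), np.float64(225.26153846153846), 65)
0.6 [357.2 223.8]
0.5 [356.  225.8]
0.4 [355.  228.2]
```

drive_tool(
  deltas=[
    [[0,0,0],[0.45,0,-0.28],0],
    [[0,0,0],[0.45,0,-0.25],0],
    [[0,0,0],[0.45,0,-0.22],0],
    [[0,0,0],[0.45,0,-0.2],0],
    [[0,0,0],[0.45,0,-0.17],0],
    [[0,0,0],[0.45,0,-0.14],0],
    [[0,0,0],[0.45,0,-0.11],0],
    [[0,0,0],[0.45,0,-0.08],0],
    [[0,0,0],[0.45,0,-0.05],0],
    [[0,0,0],[0.4,0,-0.03],0],
  ],
)

```text
clock: 7.62
tool_pos: [0.5701, 0.068, 0.059]
eef_rot: [0.071, 0.703, -0.07, 0.704]
contact_force: [-1.7, -0.3, 2.5]
opening: 0.007
```

```bash
python3 - <<'E'
from h import *
from plant import r
p=g2w(grip(0),G); p[2]-=.014; plan(p)
d=r.snapshot('scene')['color']; print(orange(d))
for a in (.2,.1,0): print(a,proj(S,g2w(grip(a),G)).round(1))
E
```

```text
t 7.62 pos [0.5701 0.068  0.059 ] F [-1.7 -0.3  2.5] open 0.007
k 1 turn [-0.01  0.01 -0.1 ] shift cm (final axes) [ 0.9   0.07 -0.32] (now axes) [ 0.9   0.07 -0.32]
(np.float64(351.40909090909093), np.float64(238.3409090909091), 44)
0.2 [353.4 234. ]
0.1 [352.9 237.3]
0 [352.6 240.9]
```

drive_tool(
  deltas=[
    [[0,0,0],[0.3,0,-0.05],0],
    [[0,0,0],[0.3,0,-0.05],0],
    [[0,0,0],[0.2,0,0],0],
    [[0,0,0],[0.2,0,0],0],
    [[0,0,0],[0,0,0],0],
  ],
)

```text
clock: 8.08
tool_pos: [0.5695, 0.0683, 0.0503]
eef_rot: [0.071, 0.703, -0.07, 0.704]
contact_force: [-1.8, -1.2, 7.3]
opening: 0.004
```

```bash
python3 - <<'E'
from h import *
p=g2w(grip(0),G); p[2]-=.014; plan(p)
E
```

```text
t 8.08 pos [0.5695 0.0683 0.0503] F [-1.8 -1.2  7.3] open 0.004
k 1 turn [-0.01  0.05 -0.1 ] shift cm (final axes) [ 0.03  0.06 -0.26] (now axes) [ 0.03  0.06 -0.26]
```

drive_tool(
  deltas=[
    [[0,0,0],[0.2,0,0],0],
    [[0,0,0],[0.2,0,0],0],
    [[0,0,0],[0,0,0],0],
    [[0,0,0],[0,0,0],0],
  ],
)

```text
clock: 8.42
tool_pos: [0.5696, 0.0683, 0.0493]
eef_rot: [0.071, 0.703, -0.07, 0.704]
contact_force: [-7.4, -1.2, 32.8]
opening: 0.005
```

The stop is reached: 33 N with only 1 mm more travel. I'll back off, rise and verify the lever is shut.

drive_tool(
  deltas=[
    [[0,0,0],[-0.6,0,0],0],
    [[0,0,0],[-2,0,0],0],
    [[0,0,0],[-3,0,0],0],
    [[0,0,0],[-3,0,0],0],
    [[0,0,0],[-3,0,0],4],
    [[0,0,0],[-3,0,0],6.5],
    [[0,0,0],[-2,-1,-0.5],6.5],
    [[0,0,0],[0,-2,-0.5],6.5],
    [[0,0,0],[0,-2,-0.5],6.5],
    [[0,0,0],[0,0,0],6.5],
    [[0,0,0],[0,0,0],6.5],
  ],
)

```text
clock: 9.33
tool_pos: [0.5444, 0.021, 0.2115]
eef_rot: [0.072, 0.703, -0.071, 0.704]
contact_force: [0.4, -0.1, 0.8]
opening: 0.508
```

```bash
python3 - <<'E'
from h import *
from plant import r
import cv2
p=g2w((-85,-118,130),G); p[2]=.20; plan(p)
d=r.snapshot('scene')['color']; print(orange(d))
cv2.imwrite('pics/s6.png',cv2.resize(d[130:320,240:470,::-1],None,fx=3,fy=3,interpolation=cv2.INTER_CUBIC))
s=r.get_state()['tool_pos']; print([((proj(S,s-[0,0,q])-[240,130])*3).round(0) for q in (.011,-.02)])
E
```

```text
t 9.33 pos [0.5444 0.021  0.2115] F [ 0.4 -0.1  0.8] open 0.508
k 1 turn [-0.14  0.02 -0.08] shift cm (final axes) [  1.15 -15.11  -2.73] (now axes) [  1.13 -15.12  -2.7 ]
(np.float64(352.0), np.float64(240.63492063492063), 63)
[array([275., 176.]), array([277., 137.])]
```

View pics/s6.png

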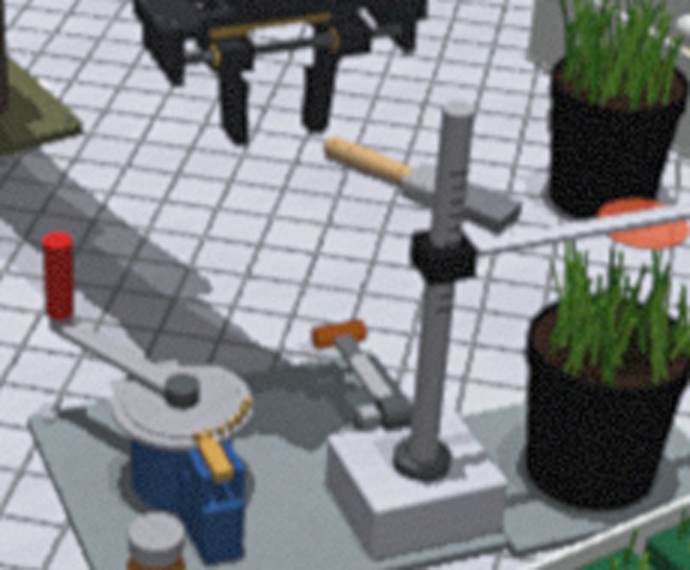

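The clamp is level and shut: the grip is at (352.0,240.6), and 0 rad predicts (352.6,240.9). The open tips also end about 20 mm behind the TCP, so I'll allow for that at the handle.

drive_tool(
  deltas=[
    [[0,0,0],[0,-2.5,-0.45],6.5],
    [[0,0,0],[0,-2.5,-0.45],6.5],
    [[0,0,0],[0,-2.5,-0.45],6.5],
    [[0,0,0],[0,-2.5,-0.45],6.5],
    [[0,0,0],[0,-2.5,-0.45],6.5],
    [[0,0,0],[0,-1.7,-0.33],6.5],
    [[0,0,0],[0,-0.8,-0.15],6.5],
    [[0,0,0],[1,0,0],6.5],
    [[0,0,0],[1.5,0,0],6.5],
    [[0,0,0],[0,0,0],6.5],
    [[0,0,0],[0,0,0],6.5],
  ],
)

```text
clock: 10.3
tool_pos: [0.4883, -0.1179, 0.1857]
eef_rot: [0.071, 0.704, -0.069, 0.703]
contact_force: [-1.2, 0.4, 0.4]
opening: 0.74
```

```bash
python3 - <<'E'
from h import *
from plant import r
import cv2
p=g2w((-85,-118,130),G); p[2]=.09; plan(p)
d=r.snapshot('wrist'); s=r.get_state(); cv2.imwrite('pics/w7.png',d['color'][:,:,::-1])
Rm=R.from_quat(s['eef_rot']).as_matrix(); M=np.linalg.inv(d['tool_from_camera']); f=240/np.tan(np.radians(d['fov_y']/2))
for n,q in dict(handle=(-85,-118,162),axis=(20,-60,98)).items():
    c=(M@np.append(Rm.T@(g2w(q,G)-s['tool_pos']),1))[:3]; v=np.array([c[0],-c[1],-c[2]]); th=np.arctan2(np.hypot(v[0],v[1]),v[2]); print(n,v[:2]/np.hypot(*v[:2])*th*f+[d['cx'],d['cy']])
E
```

```text
t 10.3 pos [ 0.4883 -0.1179  0.1857] F [-1.2  0.4  0.4] open 0.74
k 1 turn [ 0.12 -0.07 -0.16] shift cm (final axes) [ 9.57 -0.38  0.01] (now axes) [ 9.57 -0.41  0.02]
handle [322.90537983 260.7387574 ]
axis [395.34303511 355.45240501]
```

View pics/w7.png

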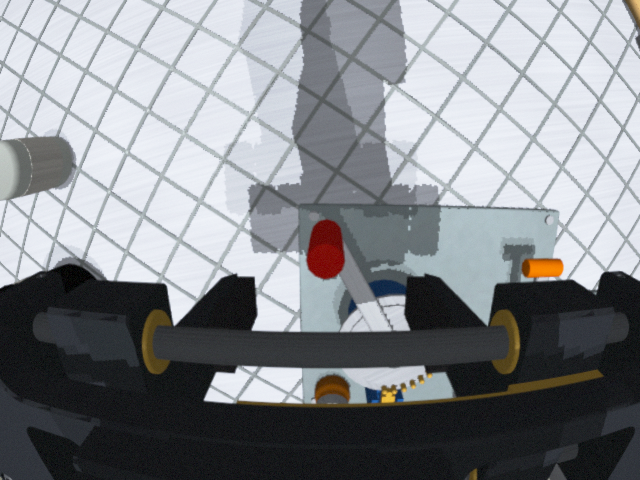

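The handle top is at (325,262), predicted (323,261), and sits between the open fingers. Descending around it.

drive_tool(
  deltas=[
    [[0,0,0],[2,-0.2,0],6.5],
    [[0,0,0],[2,-0.1,0],6.5],
    [[0,0,0],[2,0,0],6.5],
    [[0,0,0],[1.5,0,0],6.5],
    [[0,0,0],[1,0,0],6.5],
    [[0,0,0],[0.6,0,0],6.5],
    [[0,0,0],[0,0,0],6.5],
    [[0,0,0],[0,0,0],6.5],
  ],
)

```text
clock: 11.02
tool_pos: [0.488, -0.1221, 0.0956]
eef_rot: [0.071, 0.703, -0.07, 0.704]
contact_force: [0.4, 0.6, -0.1]
opening: 0.736
```

```bash
python3 - <<'E'
from h import *
p=g2w((-85,-118,130),G); p[2]=.094; plan(p)
E
```

```text
t 11.02 pos [ 0.488  -0.1221  0.0956] F [ 0.4  0.6 -0.1] open 0.736
k 1 turn [ 0.02  0.05 -0.11] shift cm (final axes) [ 0.16  0.03 -0.04] (now axes) [ 0.16  0.03 -0.04]
```

Centred within 0.5 mm. Closing gently.

drive_tool(
  deltas=[
    [[0,0,0],[0,0,0],4],
    [[0,0,0],[0,0,0],3],
    [[0,0,0],[0,0,0],1],
    [[0,0,0],[0,0,0],0.5],
    [[0,0,0],[0,0,0],0.5],
    [[0,0,0],[0,0,0],0.5],
    [[0,0,0],[0,0,0],0.5],
    [[0,0,0],[0,0,0],0.5],
    [[0,0,0],[0,0,0],0.5],
    [[0,0,0],[0,0,0],0.5],
  ],
  force=35,
)

```text
clock: 11.85
tool_pos: [0.4878, -0.1208, 0.0953]
eef_rot: [0.071, 0.703, -0.069, 0.704]
contact_force: [0.8, 6.0, 0.8]
opening: 0.241
```

```bash
python3 - <<'E'
from h import *
from plant import r
p=g2w((-85,-118,130),G); p[2]=.094; plan(p)
# handle path in gauge frame; tool y=gauge y, tool z=gauge x
h0=np.array([-105,-58]); 
for t in np.arange(0,.91,.1):
    c,s=np.cos(-t),np.sin(-t); h=np.array([c*h0[0]-s*h0[1],s*h0[0]+c*h0[1]]); print(round(t,1),'y',((h-h0)[1]/10).round(2),'z',((h-h0)[0]/10).round(2),'world',g2w((20+h[0],-60+h[1],130),G).round(4)[:2])
E
```

```text
t 11.85 pos [ 0.4878 -0.1208  0.0953] F [0.8 6.  0.8] open 0.241
k 1 turn [ 0.09  0.02 -0.2 ] shift cm (final axes) [ 0.13 -0.09 -0.  ] (now axes) [ 0.13 -0.09 -0.  ]
0.0 y 0.0 z 0.0 world [ 0.4876 -0.1217]
0.1 y 1.08 z -0.53 world [ 0.4846 -0.1101]
0.2 y 2.2 z -0.94 world [ 0.4827 -0.0982]
0.3 y 3.36 z -1.25 world [ 0.4821 -0.0863]
0.4 y 4.55 z -1.43 world [ 0.4826 -0.0743]
0.5 y 5.74 z -1.5 world [ 0.4844 -0.0624]
0.6 y 6.94 z -1.44 world [ 0.4873 -0.0508]
0.7 y 8.13 z -1.27 world [ 0.4913 -0.0395]
0.8 y 9.29 z -0.98 world [ 0.4965 -0.0287]
0.9 y 10.42 z -0.57 world [ 0.5027 -0.0184]
```

Gripped at 21 mm opening. I'll carry the handle round its arc, turning the wrist with the lever: 2.86° and about 6 mm per row, which is 0.05 rad.

drive_tool(
  deltas=[
    [[2.86,0,0],[0,0.53,-0.28],0.5],
    [[2.86,0,0],[0,0.53,-0.28],0.5],
    [[2.86,0,0],[0,0.53,-0.28],0.5],
    [[2.86,0,0],[0,0.53,-0.28],0.5],
    [[0,0,0],[0,0,0],0.5],
    [[0,0,0],[0,0,0],0.5],
  ],
  force=40,
)

```text
clock: 12.35
tool_pos: [0.4835, -0.1002, 0.0954]
eef_rot: [0.14, 0.692, -0.14, 0.694]
contact_force: [3.0, -1.3, -2.0]
opening: 0.242
```

```bash
cat >> h.py <<'E'
def lever(goal,off=(0,.0005)):
    "lever angle by TCP position, wrist turn, and what is left to goal (shift in the present tool axes)"
    from plant import r
    s=r.get_state(); ax=g2w((20,-60,77),G)[:2]; ang=lambda v:np.arctan2(v[1],v[0])
    p=np.array(s['tool_pos'])[:2]-off; rest=g2w((-85,-118,130),G)[:2]; Rm=R.from_quat(s['eef_rot'])
    th=ang(rest-ax)-ang(p-ax); th=(th+np.pi)%(2*np.pi)-np.pi; y=Rm.apply([0,1,0]); yaw=np.arctan2(-y[0],y[1])-G[2]
    q=R.from_euler('z',-goal).apply(np.append(rest-ax,0))[:2]+ax+off
    print('t',round(s['clock'],2),'theta',round(th,3),'radius',np.linalg.norm(p-ax).round(4),'wrist turned',round(-yaw,3),'z',round(s['tool_pos'][2],4),'F',np.round(s['contact_force'],1),'M',np.round(s['moment'],2),'open',round(s['opening']*88.1,1))
    print('left: turn',np.degrees(goal+yaw).round(2),'shift',(100*Rm.inv().apply(np.append(q,s['tool_pos'][2])-s['tool_pos'])).round(2))
E
python3 -c "
from h import *
lever(.2)"
```

```text
t 12.35 theta 0.179 radius 0.1195 wrist turned 0.198 z 0.0954 F [ 3.  -1.3 -2. ] M [-0.42 -0.6   0.37] open 21.4
left: turn 0.1 shift [-0.    0.19 -0.17]
```

drive_tool(
  deltas=[
    [[2.86,0,0],[0,0.55,-0.3],0.5],
    [[2.86,0,0],[0,0.53,-0.28],0.5],
    [[2.86,0,0],[0,0.53,-0.28],0.5],
    [[2.86,0,0],[0,0.53,-0.28],0.5],
    [[0,0,0],[0,0,0],0.5],
    [[0,0,0],[0,0,0],0.5],
  ],
)

```text
clock: 12.85
tool_pos: [0.4829, -0.0766, 0.0953]
eef_rot: [0.209, 0.675, -0.208, 0.676]
contact_force: [3.9, -4.0, -2.8]
opening: 0.24
```

```bash
python3 - <<'E'
from h import *
from plant import r
import cv2
lever(.4)
d=r.snapshot('scene')['color'];cv2.imwrite('pics/s8.png',cv2.resize(d[130:320,220:450,::-1],None,fx=3,fy=3,interpolation=cv2.INTER_CUBIC))
E
```

```text
t 12.85 theta 0.377 radius 0.1195 wrist turned 0.399 z 0.0953 F [ 3.9 -4.  -2.8] M [-0.9  -0.58  0.16] open 21.2
left: turn 0.05 shift [-0.    0.22 -0.18]
```

View pics/s8.png

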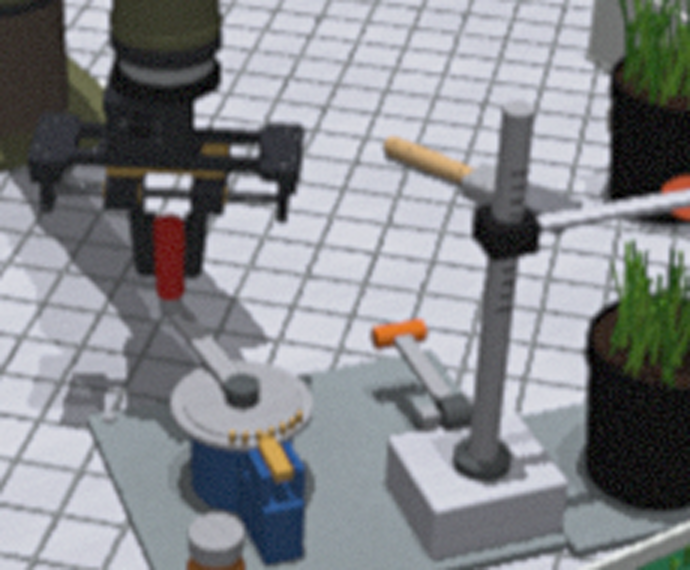

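The fingers hold the red handle, top at crop (168,222), the lever follows, and the clamp is still level. On to 0.6, then 0.8.

drive_tool(
  deltas=[
    [[2.86,0,0],[0,0.55,-0.3],0.5],
    [[2.86,0,0],[0,0.53,-0.28],0.5],
    [[2.86,0,0],[0,0.53,-0.28],0.5],
    [[2.86,0,0],[0,0.53,-0.28],0.5],
    [[0,0,0],[0,0,0],0.5],
    [[0,0,0],[0,0,0],0.5],
  ],
)

```text
clock: 13.4
tool_pos: [0.487, -0.0531, 0.0953]
eef_rot: [0.275, 0.651, -0.275, 0.652]
contact_force: [3.3, -5.2, -2.6]
opening: 0.236
```

```bash
python3 -c "
from h import *
lever(.6);lever(.8)"
```

```text
t 13.4 theta 0.577 radius 0.1194 wrist turned 0.599 z 0.0953 F [ 3.3 -5.2 -2.6] M [-1.04 -0.5   0.27] open 20.8
left: turn 0.07 shift [-0.    0.21 -0.19]
t 13.4 theta 0.577 radius 0.1194 wrist turned 0.599 z 0.0953 F [ 3.3 -5.2 -2.6] M [-1.04 -0.5   0.27] open 20.8
left: turn 11.53 shift [-0.    2.42 -1.13]
```

drive_tool(
  deltas=[
    [[2.86,0,0],[0,0.55,-0.28],0.5],
    [[2.86,0,0],[0,0.55,-0.28],0.5],
    [[2.86,0,0],[0,0.55,-0.28],0.5],
    [[2.86,0,0],[0,0.55,-0.28],0.5],
    [[0,0,0],[0,0.1,-0.05],0.5],
    [[0,0,0],[0,0,0],0.5],
    [[0,0,0],[0,0,0],0.5],
    [[0,0,0],[0,0,0],0.5],
  ],
)

```text
clock: 14.07
tool_pos: [0.4961, -0.0304, 0.0953]
eef_rot: [0.338, 0.621, -0.339, 0.621]
contact_force: [-0.3, -5.3, -1.0]
opening: 0.239
```

```bash
python3 - <<'E'
from h import *
from plant import r
import cv2
lever(.8)
d=r.snapshot('scene')['color'];cv2.imwrite('pics/s9.png',cv2.resize(d[130:320,220:450,::-1],None,fx=3,fy=3,interpolation=cv2.INTER_CUBIC))
a=g2w((20,-60,0),G)
for t in (.6,.7,.8,.9):
    h=R.from_euler('z',-t).apply([-105,-58,0])
    print(t,[((proj(S,g2w((20+h[0],-60+h[1],z),G))-[220,130])*3).round(0) for z in (162,98)])
print(orange(d))
E
```

```text
t 14.07 theta 0.782 radius 0.1193 wrist turned 0.8 z 0.0953 F [-0.3 -5.3 -1. ] M [-1.22 -0.2   0.16] open 21.1
left: turn 0.02 shift [-0.    0.15 -0.16]
0.6 [array([204., 212.]), array([205., 287.])]
0.7 [array([221., 211.]), array([221., 285.])]
0.8 [array([237., 210.]), array([237., 285.])]
0.9 [array([254., 211.]), array([253., 285.])]
(np.float64(352.2857142857143), np.float64(240.3857142857143), 70)
```

View pics/s9.png

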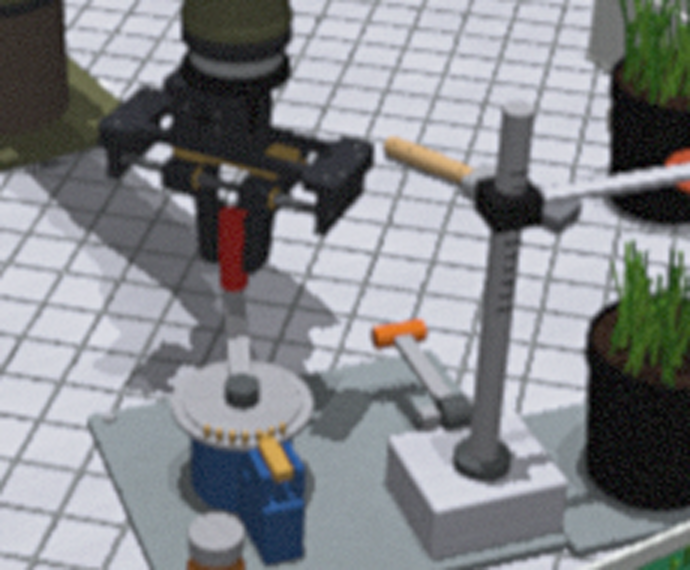

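The handle is at crop (232–234), i.e. about 0.78 rad. The bar collar has risen 15 px, about 40 mm, which is four clicks. I'll nudge toward the seat centre and check that it holds.

drive_tool(
  deltas=[
    [[0,0,0],[0,0.1,-0.07],0.5],
    [[0,0,0],[0,0,0],0.5],
    [[0,0,0],[0,0,0],0.5],
    [[0,0,0],[0,0,0],0.5],
    [[0,0,0],[0,0,0],0.5],
    [[0,0,0],[0,0,0],0.5],
    [[0,0,0],[0,0,0],0.5],
    [[0,0,0],[0,0,0],0.5],
    [[0,0,0],[0,0,0],0.5],
    [[0,0,0],[0,0,0],0.5],
    [[0,0,0],[0,0,0],0.5],
    [[0,0,0],[0,0,0],0.5],
  ],
)

```text
clock: 15.12
tool_pos: [0.4963, -0.0299, 0.0953]
eef_rot: [0.338, 0.62, -0.34, 0.621]
contact_force: [1.0, -7.5, -1.0]
opening: 0.236
```

```bash
python3 - <<'E'
from h import *
from plant import r
lever(.8)
d=r.snapshot('scene')['color']; print(orange(d)); lever(.8)
s=r.get_state(); print(np.abs(s['qd']).max()); r.finish_job()
E
```

```text
t 15.12 theta 0.787 radius 0.1193 wrist turned 0.801 z 0.0953 F [ 1.  -7.5 -1. ] M [-1.46 -0.17  0.07] open 20.8
left: turn -0.04 shift [-0.    0.11 -0.13]
(np.float64(352.39130434782606), np.float64(240.33333333333334), 69)
t 15.17 theta 0.787 radius 0.1193 wrist turned 0.801 z 0.0953 F [ 0.2 -7.5 -0.3] M [-1.47 -0.19  0.09] open 21.4
left: turn -0.04 shift [-0.    0.11 -0.13]
0.0010971449292592075
the job is handed in; nothing more can be done
```

I pressed the orange clamp lever down to its stop first. Then I took the red handle, advanced it to the fourth click and handed the job in at 15.2 s while still holding it.

- **Clamp:** it met its stop at 33 N with only 1 mm of further travel. At the end its grip was at image (352.4, 240.3); fully shut predicts (352.6, 240.9).
- **Ratchet:** the last reading was 0.787 rad by tool position, and about 0.775 rad by the last picture. The fourth click is at 0.7, its seat is at 0.8 and the fifth is at 0.9. The sighting bar's collar had risen about 15 px, roughly 40 mm, which is four clicks.
- **Hold:** the grip held at 21 mm opening against about 7.5 N of spring force. The handle was steady for one second before handing in.

**What disagreed:** the fingertips turned out to be about 20 mm behind the TCP, not 11 mm ahead of it as stated. My first press on the clamp therefore passed just in front of the lever without touching or moving it. I corrected for this on the second press and at the handle.

**Other objects:** I did not measure the pots, bottle, jar and brush separately after the job. No move was planned near them, and the forces showed no contact except at the clamp and the handle.

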